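# Restock the slanted counter jar and screw it shut

### The arm

A 6-joint arm with a two-finger parallel gripper is mounted at the origin on a cart in front of the work surface, level with it; the furniture and walls round the work are solid. World frame = base frame: x ahead of the robot, y to its left, z up, the work surface at z = 0. Lengths are in mm, angles in rad, forces in N, time in s.
With the tool pointing down it reaches from about 400 to 925 mm from the base axis. Payload 12.5 kg.
Tool frame: the origin (TCP) lies at the centre of the arm's flange, where the gripper is bolted on; the fingertips stand 190 mm ahead of it and the grasp point (between the pads) lies 171 mm ahead of it; z points along the fingers, y is the line along which they close (so a half turn about z gives the same grasp; the last joint's range is limited). The gripper opens to 95 mm and grips with 3 to 60 N. Pads are 20 mm wide; open, the fingers measure 119 mm over their backs; the gripper's body (75 mm by 180 mm) begins 59 mm behind the grasp point.
Start: joints at [-1.212, 0.491, 1.559, -0, 1.092, -0.106], TCP at [280.171, -558.685, 404.761] pointing down, gripper open.
Joint ranges: [-3.1, 3.1], [-0.84, 2.19], [0.05, 2.79], [-1.13, 4.28], [0.06, 2.93], [-2.69, 2.69]. Speed limits (rad/s): [2.22, 2.22, 2.79, 3.14, 3.14, 3.14].

### API

Orientations are given as [roll, pitch, yaw] about the fixed x, y, z axes, in that order (R = Rz(yaw) Ry(pitch) Rx(roll)).
In Python, from cell import env, read_camera, search_frame, cut_out gives the robot as it stands. The module is installed in compiled form; this text tells all that it offers.
- The arm moves only by the tool move_arm, never from a script. Its argument "commands" is a list of rows, each a list of 3 entries, a list of its own where there are three numbers: the shift along the world's x, y, z normalised to -1 to 1, where 1 is 0.03 m, then the turn about the world's z normalised to -1 to 1, where 1 is 0.08 rad, then the opening, from -1 (shut) to 1 (fully open), so that 0 is half open. A call has 1 to 20 rows; each row shifts and turns the commanded pose from where the row before left it; what a row does not reach is not made up. A row lasts 1/12 s, in which the tool goes at most 41.7 mm and 7.16 degrees, less where a joint would pass 70% of its speed; a pose out of reach is approached as far as the arm can. A call with a number of a shift or a turn outside -1 to 1 is refused whole. A call with a gripper value outside its range is refused whole. The fingers move at their own pace and stop on an object; the grip force is fixed at half the most. Time passes only in rows, so rows that do not move let the fingers close. It gives the time, the measured TCP pose, the force, the opening and the grip force at its end, in the units of the state.
- env.state(): the state, without advancing time (a new reading comes with each control period).
- read_camera(name): name is "scene" or "top" or "wrist"; returns a dict with "image" (480x640x3 uint8, red, green, blue), "fx", "fy", "cx", "cy" (pixels), "rvec" (rotation vector, rad) and "tvec" (3), from world to camera coordinates, as OpenCV has them. Camera axes: x right, y down, z forward; pixel columns grow to the right and rows downward; lengths in mm; the calibration is good to about 2 mm. The wrist camera is an equidistant fisheye: a pixel r from the principal point sees the ray r / f radians off the axis. A picture is of the moment at which its call begins. There is no depth.
- env.job_done(): hands the job in; it is judged then, once.
Trained networks look in a picture, given as the dict that the camera call returned (one of the last four; its "shot" number tells which), for a name from the list of things; names that differ only in an ending like _2 or _b are one class to them, and where a whole thing is asked for, a point or a joint stands for the part that bears it (a point fixed in the world has none). Each returns a list of dicts, best first, with "confidence" (0 to 1); they miss things now and then, are a little off and sometimes report something else, mostly with a low value. They report only what shows in the picture. A call takes as long as a camera call. They do not tell look-alikes from the thing itself.
- search_frame(thing, picture): "at" ([column, row] in pixels, amid what is visible of it).
- cut_out(thing, picture): "region" (480x640 bool, what is visible of it) and "at" ([column, row] in pixels, amid what is visible of it).
The state is a dict: "t": time; "joints": joint angles; "qvel": joint speeds; "tau": joint torques, N m; "eef_pos": TCP position; "tcp_rot": TCP orientation; "ft_force": force on the tool from outside, world axes, zero at the start; "moment": the same for the moment, N m; "opening": opening from 0.0 (shut) to 1.0 (fully open); "grip_force": force on a finger pad.
Only numpy, scipy, OpenCV 4.12 (cv2) and the standard library are available. Lean on these libraries where they do the work, as an engineer would, in place of code of your own. Each camera call takes 0.05 s, during which the arm holds its last target. There are 200 camera calls.

### The job

Put the green toy carton into the white slanted counter jar through its open mouth. Then swing the hinged orange cap down fully onto the jar and screw it clockwise until it is fully tight, and leave the red and yellow cartons standing where they are.

Things in the scene. Friction and masses are not known exactly. Their poses are not given: they have to be found in the camera images.
- jar: Round white open jar, fixed in a heavy wooden cradle (128 mm wide in y, cheeks 84 mm high), leaning 30 degrees from vertical towards its own -x. Origin: centre of its underside, z along its axis out of the mouth, x towards the cap hinge (high rear). Outside radius 46 mm, inside 40, length 112, inner floor 24 mm from the underside.
- jar_mouth (a point): Centre of the jar's mouth, in the plane of its rim, 112 mm along the jar's axis from the underside. Axes as the jar's.
- jar_inside (a point): Point on the jar's axis 31 mm above its inner floor (57 mm below the rim), about where the centre of a carton lies when it stands in the jar. Axes as the jar's.
- cap_arm (a joint): Hinge of the ring that carries the cap. 0: cap fully down on the mouth; grows as it swings up and back (2.05 at most; starts at 1.75 to 2.0). Hinge line parallel to the jar's y through jar (54, 0, 112) mm; ring and cap reach 102 mm from it. Friction holds the cap where it is left; pushing the orange crown's top from behind with 2 to 3 N swings it over.
- cap (a joint): Twist of the orange screw cap in its ring: 0 fully loose, grows as it is screwed clockwise (looking at its top), stop at 1.35 rad = fully tight; starts at 0 to 0.2. At the stop the white rib on the cap stands at the red mark on the ring. Friction about 0.12 N m.
- cap_grip (a point): On the cap's axis, half-way up its ribbed round crown (50 mm diameter, 28 mm high, 14 mm to each side of this point), which is gripped and turned; a flange of 88 mm diameter lies under the crown. z: out of the cap's top. Moves with the cap: 54 mm from the hinge line along the ring and 22 mm above the ring's plane; with the cap down, on the jar's axis 22 mm outside the rim.
- green_carton_center (a point): Small printed carton, mainly green, standing upright on the table: 26 mm (own x) by 46 mm (own y) by 62 mm high (own z), 35 g. The point is its centre, 31 mm above its underside. This is the one to put in the jar.
- red_carton_center (a point): Small printed carton, mainly red, standing upright on the table: 26 mm (own x) by 46 mm (own y) by 62 mm high (own z), 35 g. The point is its centre, 31 mm above its underside. To be left alone.
- yellow_carton_center (a point): Small printed carton, mainly yellow, standing upright on the table: 26 mm (own x) by 46 mm (own y) by 62 mm high (own z), 35 g. The point is its centre, 31 mm above its underside. To be left alone.
Mind the look-alikes: they are no part of the job. Several things look just like the part that bears green_carton_center: the one meant starts nearest to the robot's base.

How it is judged (in metres and radians):
On the way, in this order (a step that is already met when the one before it is completed fails the run):
1. the green carton is in the jar (distance between green_carton_center and jar_inside below 0.04 m), for 0.2 s.
2. the cap is swung down onto the jar, with the carton inside (distance between green_carton_center and jar_inside below 0.04 m and value of joint cap_arm below 0.06 rad), for 0.2 s.
3. the cap is screwed tight (all of step 2 and value of joint cap above 1.22 rad), for 0.2 s.
At the end, for the whole second after the job is handed in: The green carton is in the jar (its centre within 40 mm of the point jar_inside), the cap is fully down (hinge below 0.06 rad) and screwed tight (twist above 1.22 of 1.35 rad), and the red and yellow cartons stand upright within 30 mm of where they began (all of step 3 and distance of each of red_carton_center, yellow_carton_center from where it was at the start of the episode below 0.03 m and angle between each of red_carton_center, yellow_carton_center's own z axis and vertical below 0.2 rad); the robot touches nothing.
It fails at once if the red carton was moved more than 30 mm or knocked over (distance of red_carton_center from where it was at the start of the episode above 0.03 m or angle between red_carton_center's own z axis and vertical above 0.4 rad).
It fails at once if the yellow carton was moved more than 30 mm or knocked over (distance of yellow_carton_center from where it was at the start of the episode above 0.03 m or angle between yellow_carton_center's own z axis and vertical above 0.4 rad).
It also fails if it takes over 69 s, if anything falls off the work surface, if the arm or the gripper's body presses on something with over 40 N, if the wrist force passes 120 N, or if a joint passes its speed limit or range.

## Working session

There is one attempt and no reset: what is moved stays moved. The work goes in short steps, Python scripts to look and compute and a tool call to move; the robot and the scene stay as the last step left them, time stands still between calls to the robot, and variables do not carry over. Pictures are saved under pics/ and viewed, at most 10 in all, crops included, and the job is handed in when it is done.

Besides the shell and the picture viewer there is one more tool, called after "Call:" by a JSON object that holds its "method" and its "body", one argument or row to a line. move_arm: Moves the arm, as the interface text tells. Its arguments: {"type":"object","properties":{"commands":{"type":"array","items":{"type":"array"}}},"required":["commands"]}

```bash
mkdir -p pics; ls
cat > h.py <<'E'
import numpy as np, cv2
from cell import env, read_camera, search_frame, cut_out
def save(p,n): cv2.imwrite('pics/'+n,p['image'][:,:,::-1])
def cam(p):
    R=cv2.Rodrigues(np.array(p['rvec'],float))[0]; t=np.array(p['tvec'],float).ravel(); return R,t,-R.T@t
def ray(p,uv,fish=False):
    R,t,c=cam(p); x=(uv[0]-p['cx'])/p['fx']; y=(uv[1]-p['cy'])/p['fy']
    if fish:
        r=np.hypot(x,y); d=np.array([x/r*np.sin(r),y/r*np.sin(r),np.cos(r)])
    else: d=np.array([x,y,1.])
    d=R.T@d; return c,d/np.linalg.norm(d)
def onz(p,uv,z,fish=False):
    c,d=ray(p,uv,fish); return c+d*(z-c[2])/d[2]
def proj(p,P,fish=False):
    R,t,c=cam(p); q=R@np.asarray(P,float)+t
    if fish:
        a=np.arctan2(np.hypot(q[0],q[1]),q[2]); n=np.hypot(q[0],q[1]); return np.array([p['cx']+p['fx']*a*q[0]/n,p['cy']+p['fy']*a*q[1]/n])
    return np.array([p['cx']+p['fx']*q[0]/q[2],p['cy']+p['fy']*q[1]/q[2]])
def tri(rays):
    A=sum(np.eye(3)-np.outer(d,d) for c,d in rays); b=sum((np.eye(3)-np.outer(d,d))@c for c,d in rays); return np.linalg.solve(A,b)
E
cat > a.py <<'E'
from h import *
np.set_printoptions(precision=1,suppress=True)
P={}
for n in ('scene','top'):
    p=P[n]=read_camera(n); save(p,n+'1.png'); print(n,p['fx'],cam(p)[2],cam(p)[0][2])
    for th in ['green_carton_center','red_carton_center','yellow_carton_center','jar','cap','cap_grip','jar_mouth']:
        for d in search_frame(th,p): 
            if d['confidence']>.2: print(th,np.array(d['at']),round(d['confidence'],2),onz(p,d['at'],31))
s=env.state();print(s)
E
python3 a.py
```

```text
pics
scene 558.4996032352375 [-329.1  470.9  658.5] [ 0.8 -0.4 -0.5]
green_carton_center [182.6 341.8] 0.97 [442.9 359.1  31. ]
green_carton_center [168.8 311.1] 0.69 [540.1 359.2  31. ]
green_carton_center [339.7 169.8] 0.54 [ 957.3 -229.    31. ]
yellow_carton_center [232.  292.7] 0.64 [538.4 237.3  31. ]
jar [341.7 212.8] 0.59 [ 724.2 -106.6   31. ]
jar [337.8 172.5] 0.21 [ 943.2 -215.2   31. ]
jar_mouth [344.4 209.6] 0.74 [ 735.8 -120.5   31. ]
top 620.5951877215377 [ 425.2   25.  1272.6] [ 0.1  0.  -1. ]
green_carton_center [178.6 255.5] 0.86 [526.9 352.1  31. ]
green_carton_center [172.2 303.5] 0.79 [430.8 364.7  31. ]
red_carton_center [481.4 265.6] 0.71 [ 492.8 -254.5   31. ]
yellow_carton_center [233.7 248. ] 0.58 [539.5 240.5  31. ]
jar [369.6 222.4] 0.73 [584.9 -34.4  31. ]
cap [367.9 196.7] 0.9 [637.4 -32.4  31. ]
cap_grip [366.9 197.8] 0.94 [635.2 -30.4  31. ]
jar_mouth [371. 224.] 0.78 [581.6 -37.1  31. ]
{'t': 0.8, 'joints': array([-1.2,  0.5,  1.6, -0. ,  1.1, -0.1]), 'qvel': array([0., 0., 0., 0., 0., 0.]), 'tau': array([ -0. , -61.2, -25.8,   0.1,   0. ,  -0. ]), 'eef_pos': array([ 280.2, -558.7,  404.8]), 'tcp_rot': array([3.1, 0. , 0.5]), 'ft_force': array([ 0.1,  0.6, -0.2]), 'moment': array([-0., -0., -0.]), 'grip_force': 0.0, 'opening': 0.9993147226082448}
```

View pics/scene1.png

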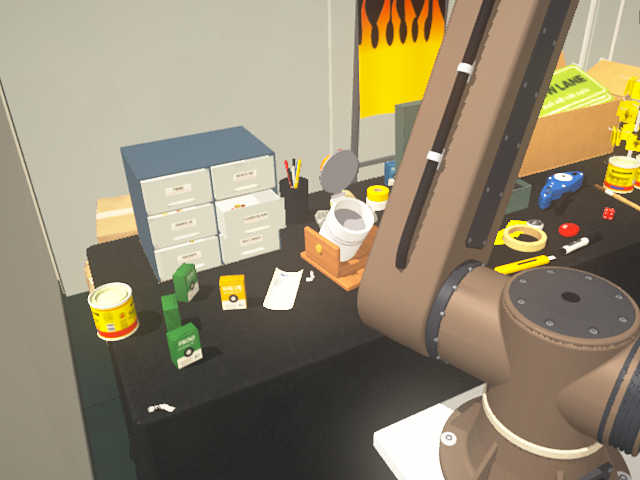

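View pics/top1.png

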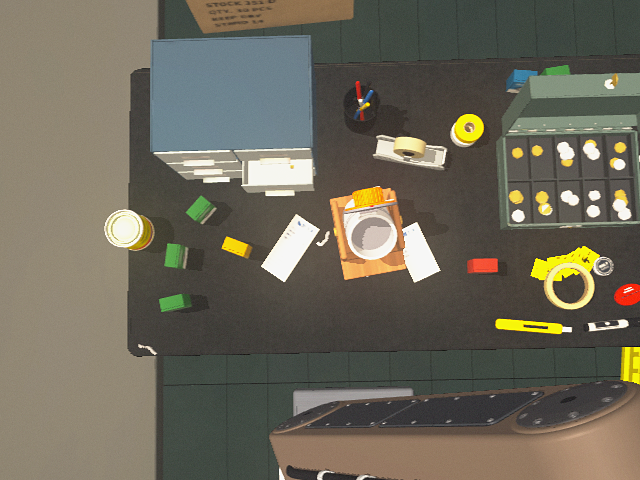

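The scene view shows the cap standing open with its crown facing away from the robot. The green carton nearest the base is at top-view pixel (175,303). The jar mouth is at (371,235) and the cap crown at (368,197). Red is at (482,266) and yellow at (237,247).

I'll move to a spot in front of the jar for a closer look.

Call:
{"method": "move_arm", "body": {
  "commands": [
    [[0.22, 0.96, 0.1], -0.25, 1],
    [[0.22, 0.96, 0.1], -0.25, 1],
    [[0.22, 0.96, 0.1], -0.25, 1],
    [[0.22, 0.96, 0.1], -0.25, 1],
    [[0.22, 0.96, 0.1], -0.25, 1],
    [[0.22, 0.96, 0.1], -0.25, 1],
    [[0.22, 0.96, 0.1], -0.25, 1],
    [[0.22, 0.96, 0.1], -0.25, 1],
    [[0.22, 0.96, 0.1], -0.25, 1],
    [[0.22, 0.96, 0.1], -0.25, 1],
    [[0.22, 0.96, 0.1], -0.25, 1],
    [[0.22, 0.96, 0.1], -0.25, 1],
    [[0.22, 0.96, 0.1], -0.25, 1],
    [[0.22, 0.96, 0.1], -0.25, 1],
    [[0.22, 0.96, 0.1], -0.25, 1],
    [[0.22, 0.96, 0.1], -0.25, 1],
    [[0.22, 0.96, 0.1], -0.25, 1],
    [[0.22, 0.96, 0.1], -0.25, 1],
    [[0, 0, 0], 0, 1],
    [[0, 0, 0], 0, 1]
  ]
}}

```text
t: 2.47
eef_pos: [399.0, -39.3, 459.0]
tcp_rot: [3.141, -0.001, 0.108]
ft_force: [-0.4, 0.1, -0.8]
opening: 0.996
grip_force: 0.0
```

```bash
cat > b.py <<'E'
from h import *
np.set_printoptions(precision=2,suppress=True)
p=read_camera('wrist'); save(p,'w1.png'); print(p['fx'],cam(p)[2],cam(p)[0][2])
for th in ['green_carton_center','jar','cap','jar_mouth']:
    for d in search_frame(th,p)[:3]: print(th,np.array(d['at']),round(d['confidence'],2),onz(p,d['at'],31,True))
s=env.state();print(s['t'],s['eef_pos'],s['tcp_rot'],s['joints'])
E
python3 b.py
```

```text
371.64829954431775 [468.09 -32.69 438.75] [-0.25 -0.03 -0.97]
green_carton_center [34.2 82.1] 0.96 [532.36 355.06  31.  ]
green_carton_center [67.2 19.3] 0.86 [615.11 308.38  31.  ]
green_carton_center [ 28.9 152.2] 0.72 [436.12 357.87  31.  ]
jar [326.9  46.4] 0.63 [574.17 -32.92  31.  ]
jar_mouth [324.1  47.1] 0.83 [573.01 -29.99  31.  ]
2.7167 [398.87 -41.16 458.66] [3.14 0.   0.1 ] [-0.27  0.1   1.99 -0.    1.06  1.2 ]
```

View pics/w1.png

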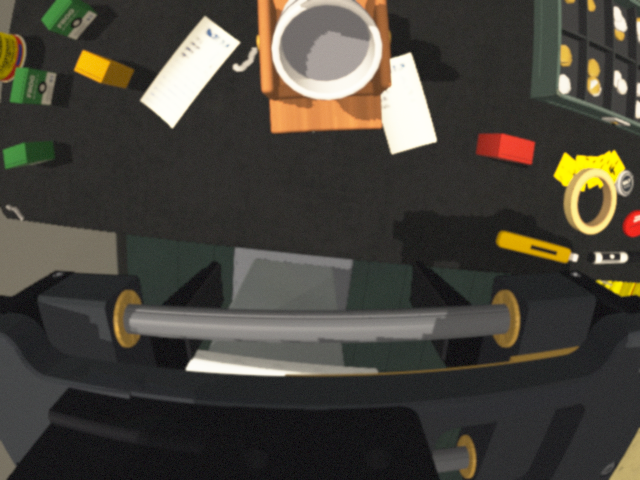

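```bash
cat > c.py <<'E'
from h import *
from scipy.optimize import least_squares
np.set_printoptions(precision=2,suppress=True)
pw=read_camera('wrist'); pt=read_camera('top'); save(pt,'top2.png')
def scan(p,c,rmax,thr):
    g=cv2.GaussianBlur(cv2.cvtColor(p['image'],cv2.COLOR_RGB2GRAY),(3,3),0).astype(float); out=[]
    for a in np.arange(0,2*np.pi,.1):
        r=np.arange(rmax*.5,rmax,.25); u=c[0]+r*np.cos(a); v=c[1]+r*np.sin(a)
        ok=(u>=0)&(u<639)&(v>=0)&(v<479); u,v,r=u[ok],v[ok],r[ok]
        q=cv2.remap(g.astype(np.float32),u.astype(np.float32)[None],v.astype(np.float32)[None],1)[0]
        i=np.argmax(q>thr)
        if q.size and q[i]>thr and i>0: out.append((u[i],v[i]))
    return np.array(out)
g=cv2.cvtColor(pw['image'],cv2.COLOR_RGB2GRAY); print('wrist row45',g[45,265:395:3]); g=cv2.cvtColor(pt['image'],cv2.COLOR_RGB2GRAY); print('top row 237',g[237,338:402:2])
W=scan(pw,(327,45),60,190); T=scan(pt,(371,237),32,190); print(len(W),len(T))
def circ(x,r,n=120):
    yaw=x[3]; t=np.pi/6; ax=np.array([np.cos(t)*np.cos(yaw),np.cos(t)*np.sin(yaw),np.sin(t)]); ay=np.array([-np.sin(yaw),np.cos(yaw),0])
    a=np.linspace(0,2*np.pi,n); return x[:3]+r*(np.cos(a)[:,None]*ax+np.sin(a)[:,None]*ay)
def res(x):
    o=[]
    for p,E,f in((pw,W,True),(pt,T,False)):
        C=np.array([proj(p,q,f) for q in circ(x,40,180)])
        D=np.linalg.norm(E[:,None]-C[None],axis=2); i=D.argmin(1)
        cen=C.mean(0); s=np.sign(np.linalg.norm(E-cen,axis=1)-np.linalg.norm(C[i]-cen,axis=1)); o.append(D.min(1)*s)
    return np.concatenate(o)
for y0 in (0,.2):
    r=least_squares(res,[560,-35,150,y0],x_scale=[10,10,10,.1],loss='soft_l1',diff_step=1e-4); print(r.x,r.cost,np.abs(res(r.x)).mean())
# green carton segmentation
for p,f,n in((pw,True,'w'),(pt,False,'t')):
    for d in cut_out('green_carton_center',p)[:4]:
        m=d['region'].astype(np.uint8); ys,xs=np.nonzero(m)
        pts=np.array([onz(p,(u,v),62,f)[:2] for u,v in zip(xs,ys)],np.float32)
        print(n,d['at'],round(d['confidence'],2),cv2.minAreaRect(pts), pts.mean(0))
        hsv=cv2.cvtColor(p['image'],cv2.COLOR_RGB2HSV)[ys,xs]; br=hsv[:,2]>np.percentile(hsv[:,2],75); print(np.percentile(hsv[:,2],[10,30,50,70,90]))
E
python3 c.py
```

```text
wrist row45 [155 185 252 240 143 113 112 110 112 108 111 110 109 108 111 152 161 160
 160 160 160 162 161 163 164 164 163 161 160 163 162 163 160 164 209 209
 249 248 154 116 105  41  35  33]
top row 237 [179 192 168 132 157 249 245 136 141 139 143 139 133 190 192 192 192 191
 193 190 190 190 191 191 192 188 242 235 248 231 122 140]
63 34
[557.45 -30.35 104.23   0.21] 176.03575083588726 2.547577429300913
[557.26 -30.64 104.77   0.31] 168.5842008562516 2.4593203440575278
w [27.8, 152.2] 0.92 ((436.7434997558594, 332.404541015625), (28.716825485229492, 97.95418548583984), 7.536697864532471) [436.75 330.53]
[ 61.  65.  72. 130. 142.]
w [32.3, 86.6] 0.77 ((523.1298828125, 328.8096008300781), (82.5077133178711, 45.7109260559082), 84.026611328125) [522.21 328.47]
[ 73.6  85.  110.  131.  142. ]
w [66.9, 20.3] 0.68 ((608.5354614257812, 282.901611328125), (90.62255096435547, 48.56431198120117), 70.03468322753906) [606.98 281.05]
[ 66.  81. 104. 129. 141.]
t [171.8, 301.7] 0.97 ((432.44244384765625, 352.1698303222656), (27.98152732849121, 59.044219970703125), 12.758301734924316) [432.5  352.07]
[ 80.3 126.9 155.  159.  163. ]
t [177.5, 253.8] 0.69 ((523.396240234375, 349.7364501953125), (40.675209045410156, 45.840579986572266), 81.6418228149414) [523.07 350.08]
[ 96. 126. 152. 160. 164.]
t [201.4, 210.6] 0.62 ((613.922119140625, 300.482177734375), (41.513614654541016, 46.94384002685547), 47.9255256652832) [614.14 300.85]
[ 99. 125. 155. 160. 165.]
```

```bash
sed -i 's/,60,190)/,62,228)/;s/,32,190)/,34,228)/' c.py; sed -i '/^# green/,$d' c.py; sed -i '/^g=cv2/d' c.py
cat >> c.py <<'E'
rr=res(r.x); print(rr[:len(W)],rr[len(W):])
for p,f,n in((pw,True,'w'),(pt,False,'t')):
    d=cut_out('green_carton_center',p); d=[k for k in d if abs(onz(p,k['at'],31,f)[0]-435)<25][0]
    hsv=cv2.cvtColor(p['image'],cv2.COLOR_RGB2HSV)
    m=(d['region']&(hsv[:,:,2]>(120 if n=='w' else 140))).astype(np.uint8)
    ys,xs=np.nonzero(m); print(n,len(xs),cv2.minAreaRect(np.array([onz(p,(u,v),62,f)[:2] for u,v in zip(xs,ys)],np.float32)))
E
python3 c.py
```

```text
46 32
[553.96 -30.83 117.68   0.41] 128.13741091633017 2.362647388980411
[553.12 -30.95 120.34   0.45] 126.8120077201338 2.342503142873539
[ 4.32  4.79  4.94 -0.63 -1.4  -1.5  -2.04 -2.59 -2.79 -2.97 -3.36 -3.44
 -3.95 -4.02 -4.17 -4.68 -4.5  -4.66 -4.93 -4.72 -4.83 -3.79  4.09  4.14
  3.97  3.86  3.27  2.98  2.33  2.12  1.29  0.88  0.38 -0.79 -1.06 -1.27
 -1.99 -2.41 -2.53 -3.36 -3.4  -2.69  2.    2.93  3.19  3.96] [-0.66 -0.86  2.15  2.29  2.37  2.2   2.05  1.86  1.43  1.28  0.91  0.58
  0.51  0.24 -0.13 -0.53 -0.72 -1.14 -1.3  -1.45 -1.85 -2.25 -2.41 -2.57
 -2.49  1.58  0.69  1.03  1.12  1.24  0.4  -0.5 ]
w 378 ((434.12359619140625, 357.623779296875), (25.075246810913086, 43.01691818237305), 10.556745529174805)
t 273 ((432.9455871582031, 358.89166259765625), (24.819101333618164, 44.43546676635742), 12.11426067352295)
```

Call:
{"method": "move_arm", "body": {
  "commands": [
    [[0.082, 0.95, -0.35], 0.09, 1],
    [[0.082, 0.95, -0.35], 0.09, 1],
    [[0.082, 0.95, -0.35], 0.09, 1],
    [[0.082, 0.95, -0.35], 0.09, 1],
    [[0.082, 0.95, -0.35], 0.09, 1],
    [[0.082, 0.95, -0.35], 0.09, 1],
    [[0.082, 0.95, -0.35], 0.09, 1],
    [[0.082, 0.95, -0.35], 0.09, 1],
    [[0.082, 0.95, -0.35], 0.09, 1],
    [[0.082, 0.95, -0.35], 0.09, 1],
    [[0.082, 0.95, -0.35], 0.09, 1],
    [[0.082, 0.95, -0.35], 0.09, 1],
    [[0.082, 0.95, -0.35], 0.09, 1],
    [[0.082, 0.95, -0.35], 0.09, 1],
    [[0, 0, 0], 0, 1],
    [[0, 0, 0], 0, 1]
  ]
}}

```text
t: 4.45
eef_pos: [433.1, 359.7, 310.8]
tcp_rot: [3.141, 0.001, 0.208]
ft_force: [0.5, -0.2, 0.7]
opening: 1.0
grip_force: 0.0
```

```bash
cat > d.py <<'E'
from h import *
np.set_printoptions(precision=2,suppress=True)
s=env.state();print(s['t'],s['eef_pos'],s['tcp_rot'],s['joints'])
p=read_camera('wrist'); save(p,'w2.png')
for d in cut_out('green_carton_center',p)[:3]:
    hsv=cv2.cvtColor(p['image'],cv2.COLOR_RGB2HSV)
    ys,xs=np.nonzero(d['region']); v=hsv[ys,xs,2]; k=v>120
    print(d['confidence'],d['at'],np.percentile(v,[10,50,90]),cv2.minAreaRect(np.array([onz(p,(a,b),62,True)[:2] for a,b in zip(xs[k],ys[k])],np.float32)))
E
python3 d.py
```

```text
4.45 [433.12 359.65 310.85] [3.14 0.   0.21] [ 0.58  0.52  1.81 -0.    0.81  1.94]
0.94 [350.9, 104.5] [159. 184. 191.] ((526.0079956054688, 357.019287109375), (26.126684188842773, 45.85244369506836), 81.9193344116211)
0.84 [430.4, 15.3] [ 95. 113. 183.] ((601.6823120117188, 302.0807189941406), (27.981657028198242, 48.41755676269531), 20.8377742767334)
0.62 [316.4, 238.5] [ 97. 121. 188.] ((435.54644775390625, 358.94744873046875), (28.775169372558594, 45.26512145996094), 12.11949348449707)
```

Call:
{"method": "move_arm", "body": {
  "commands": [
    [[0.03, 0, -0.8], 0, 1],
    [[0, 0, -0.8], 0, 1],
    [[0, 0, -0.8], 0, 1],
    [[0, 0, -0.5], 0, 1],
    [[0, 0, 0], 0, 1],
    [[0, 0, 0], 0, -1],
    [[0, 0, 0], 0, -1],
    [[0, 0, 0], 0, -1],
    [[0, 0, 0], 0, -1],
    [[0, 0, 0], 0, -1],
    [[0, 0, 0], 0, -1],
    [[0, 0, 0], 0, -1],
    [[0, 0, 0], 0, -1]
  ]
}}

```text
t: 5.63
eef_pos: [434.3, 358.8, 224.9]
tcp_rot: [-3.142, -0.0, 0.206]
ft_force: [-0.8, 0.4, 0.8]
opening: 0.493
grip_force: 0.6
```

Call:
{"method": "move_arm", "body": {
  "commands": [
    [[0, 0, 0], 0, -1],
    [[0, 0, 0], 0, -1],
    [[0, 0, 0.5], 0, -1],
    [[0, 0, 1], 0, -1],
    [[0, 0, 1], 0, -1],
    [[0, 0, 1], 0, -1],
    [[0, -0.8, 1], 0, -1],
    [[0, -0.95, 1], 0, -1],
    [[0, -0.95, 1], 0, -1],
    [[0, -0.95, 1], 0, -1],
    [[0, -0.95, 1], 0, -1],
    [[0, -0.95, 1], 0, -1],
    [[0, -0.95, 0.3], 0, -1],
    [[0, -0.95, 0], 0, -1],
    [[0, -0.95, 0], 0, -1],
    [[0, -0.95, 0], 0, -1],
    [[0, -0.95, 0], 0, -1],
    [[0, -0.95, 0], 0, -1],
    [[0, -0.95, 0], 0, -1],
    [[0, -0.8, 0], 0, -1]
  ]
}}

```text
t: 7.3
eef_pos: [433.9, -32.9, 518.7]
tcp_rot: [3.141, 0.0, 0.205]
ft_force: [0.2, -0.1, 0.3]
opening: 0.48
grip_force: 30.0
```

Call:
{"method": "move_arm", "body": {
  "commands": [
    [[0, 0, 0], 0, -1],
    [[0, 0, 0], 0, -1]
  ]
}}

```text
t: 7.47
eef_pos: [434.2, -32.1, 518.6]
tcp_rot: [-3.141, 0.0, 0.203]
ft_force: [0.3, 1.2, 0.1]
opening: 0.479
grip_force: 30.0
```

```bash
cat > e.py <<'E'
from h import *
np.set_printoptions(precision=2,suppress=True)
s=env.state();print(s['t'],s['eef_pos'],s['tcp_rot'],s['joints'],s['opening'],s['grip_force'])
p=read_camera('wrist'); t=read_camera('top')
for n in ('jar','jar_mouth','cap','cap_grip'):
    for q,f in ((p,True),(t,False)): print(n,f,[(np.array(d['at']),round(d['confidence'],2)) for d in search_frame(n,q)[:2]])
cv2.imwrite('pics/wc.png',cv2.resize(p['image'][:240,200:440,::-1],None,fx=2.5,fy=2.5,interpolation=cv2.INTER_CUBIC))
cv2.imwrite('pics/tc.png',cv2.resize(t['image'][170:290,310:430,::-1],None,fx=5,fy=5,interpolation=cv2.INTER_CUBIC))
import pickle; pickle.dump((p,t),open('pt.pkl','wb'))
a,b=[cv2.imread('pics/'+k) for k in('wc.png','tc.png')]
cv2.imwrite('pics/both.png',cv2.resize(np.hstack([a,b]),(800,400)) )
E
python3 e.py
```

```text
7.4667 [434.21 -32.12 518.62] [-3.14  0.    0.2 ] [-0.23  0.1   1.82  0.    1.22  1.14] 0.4793325023164395 29.999866783618927
jar True [(array([340.4,  67.5]), 0.72), (array([134.3,  83.1]), 0.41)]
jar False [(array([370.8, 219. ]), 0.62)]
jar_mouth True [(array([340.7,  69.3]), 0.76)]
jar_mouth False [(array([374.4, 219.6]), 0.56)]
cap True [(array([348.2,  12.8]), 0.77)]
cap False []
cap_grip True [(array([349.8,  14.5]), 0.95), (array([137.5,  80.4]), 0.64)]
cap_grip False [(array([368.5, 198.2]), 0.92)]
```

View pics/both.png

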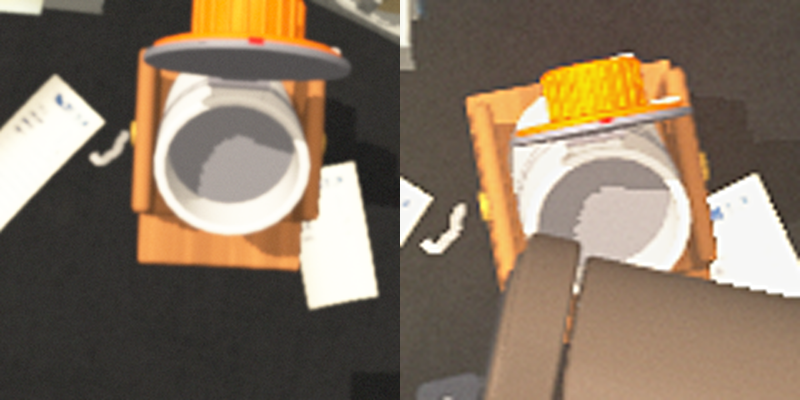

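The left crop shows the whole mouth: outer rim x 155–310, lower edge y 234. The cradle's front edge runs (137,262)–(300,268), and the cap's flange edge is at y≈75. I'll fit the jar's outer rim with the yaw taken from the cradle edge.

```bash
cat > f.py <<'E'
from h import *
import pickle
from scipy.optimize import least_squares
np.set_printoptions(precision=2,suppress=True)
p,t=pickle.load(open('pt.pkl','rb'))
t1=dict(t); t1['image']=cv2.imread('pics/top2.png')[:,:,::-1]
for z in (0,12,25):
    a,b=onz(p,(282.2,157.2),z,True),onz(p,(380,160.8),z,True); d=a-b; print('cradle front',z,a,b,np.hypot(*d[:2]),'yaw',np.arctan2(-d[0],d[1]))
def scan(q,c,r0,r1,angs):
    g=cv2.GaussianBlur(q['image'],(3,3),0).min(2).astype(np.float32); out=[]
    for a in angs:
        r=np.arange(r1,r0,-.25); u=(c[0]+r*np.cos(a)).astype(np.float32); v=(c[1]+r*np.sin(a)).astype(np.float32)
        k=cv2.remap(g,u[None],v[None],1)[0]; i=np.argmax(k>150)
        if i>0: out.append((u[i],v[i]))
    return np.array(out)
# angles: image lower part
A=np.deg2rad(np.arange(-5,186,5)); W=scan(p,(339.5,95),38,56,A); T=scan(t1,(371,237),22,33,np.deg2rad(np.arange(10,171,5)))
print(len(W),len(T))
def circ(x,r,yaw,n=240):
    tt=np.pi/6; ax=np.array([np.cos(tt)*np.cos(yaw),np.cos(tt)*np.sin(yaw),np.sin(tt)]); ay=np.array([-np.sin(yaw),np.cos(yaw),0])
    a=np.linspace(0,2*np.pi,n); return x[:3]+r*(np.cos(a)[:,None]*ax+np.sin(a)[:,None]*ay)
def res(x,yaw,S):
    o=[]
    for q,E,f in S:
        C=np.array([proj(q,k,f) for k in circ(x,46,yaw)]); D=np.linalg.norm(E[:,None]-C[None],axis=2); i=D.argmin(1)
        cen=C.mean(0); o.append(D.min(1)*np.sign(np.linalg.norm(E-cen,axis=1)-np.linalg.norm(C[i]-cen,axis=1)))
    return np.concatenate(o)
for S in ([(p,W,True)],[(p,W,True),(t1,T,False)]):
    r=least_squares(res,[557,-30,130],args=(.165,S),x_scale=10,loss='soft_l1',diff_step=1e-4); print(r.x,np.round(res(r.x,.165,S),1))
R=least_squares(lambda x:res(x,x[3],S),[*r.x,.165],x_scale=[10,10,10,.1],loss='soft_l1',diff_step=1e-4); print('free yaw',R.x)
cg=tri([ray(p,(349.8,14.5),True),ray(t,(368.5,198.2))]); print('cap_grip tri',cg)
m=r.x; yaw=.165; c,s=np.cos(yaw),np.sin(yaw)
J=np.array([[c*.866,-s,-.5*c],[s*.866,c,-.5*s],[.5,0,.866]])
for ph in (1.75,1.85,1.95,2.0):
    g=m+J@np.array([54-54*np.cos(ph)+22*np.sin(ph),0,54*np.sin(ph)+22*np.cos(ph)]); print(ph,g,proj(p,g,True),proj(t,g))
print('inside',m+J@np.array([0,0,-57]),'hinge',m+J@np.array([54,0,0]))
E
python3 f.py
```

```text
cradle front 0 [470.89  21.26   0.  ] [ 493.18 -108.3     0.  ] 131.46167010272825 yaw 0.1703546173506
cradle front 12 [471.65  20.29  12.  ] [ 493.4  -106.15   12.  ] 128.29596189854834 yaw 0.1703546173506006
cradle front 25 [472.47  19.24  25.  ] [ 493.64 -103.82   25.  ] 124.86644467735343 yaw 0.1703546173506001
35 33
[545.35 -32.75 126.51] [ 0.3  0.6 -0.2  0.3 -0.5 -0.2  0.2 -0.6  0.1  0.5  0.1 -0.5 -0.1  0.5
 -0.  -0.5  0.3 -0.5 -0.1  0.5 -0.2 -0.4 -0.3 -0.1 -0.3 -0.6  0.3 -0.4
 -0.2 -0.2 -0.3  0.5  0.5  0.5  0.3]
[545.45 -32.9  127.19] [-0.1  0.4 -0.5 -0.2 -0.5 -0.5 -0.1 -0.6 -0.2 -0.3  0.3 -0.2 -0.3  0.3
  0.2 -0.4  0.4 -0.5  0.1  0.5 -0.2  0.3  0.4  0.1  0.3 -0.6  0.4 -0.3
 -0.  -0.2  0.4  0.6  0.4  0.6  0.5  0.3  0.4  0.3  0.4  0.1  0.4  0.2
  0.3  0.3  0.2  0.3  0.2  0.   0.3  0.3  0.3  0.2  0.2 -0.2 -0.2  0.3
 -0.4 -0.3 -0.3 -0.3 -0.3 -0.4 -0.4 -0.4 -0.3 -0.4 -0.2 -0.2]
free yaw [545.45 -32.9  127.19   0.17]
cap_grip tri [601.31 -24.05 226.39]
1.75 [594.02 -24.82 212.45] [347.81  28.73] [368.55 203.75]
1.85 [599.74 -23.86 211.91] [347.96  22.12] [367.89 200.54]
1.95 [605.39 -22.92 210.79] [348.03  15.93] [367.23 197.43]
2.0 [608.16 -22.46 210.02] [348.04  13.02] [366.9  195.93]
inside [573.56 -28.22  77.83] hinge [591.58 -25.22 154.19]
```

Call:
{"method": "move_arm", "body": {
  "commands": [
    [[0.67, -0.02, 0], -0.09, -1],
    [[0.67, -0.02, 0], -0.09, -1],
    [[0.67, -0.02, 0], -0.09, -1],
    [[0.67, -0.02, 0], -0.09, -1],
    [[0.67, -0.02, 0], -0.09, -1],
    [[0, 0, -0.7], 0, -1],
    [[0, 0, -0.9], 0, -1],
    [[0, 0, -0.9], 0, -1],
    [[0, 0, -0.9], 0, -1],
    [[0, 0, -0.9], 0, -1],
    [[0, 0, -0.7], 0, -1],
    [[0, 0, -0.4], 0, -1],
    [[0, 0, 0], 0, -1],
    [[0, 0, 0], 0, -1]
  ]
}}

```text
t: 9.13
eef_pos: [535.0, -34.2, 356.6]
tcp_rot: [-3.141, 0.001, 0.17]
ft_force: [0.0, -0.2, 0.6]
opening: 0.481
grip_force: 30.0
```

Run:
```python
from h import *
s=env.state();print(s['eef_pos'],s['tcp_rot'],s['ft_force'],s['t'])
p=read_camera('scene'); cv2.imwrite('pics/s3.png',cv2.resize(p['image'][100:300,240:440,::-1],None,fx=3,fy=3,interpolation=cv2.INTER_CUBIC))
```

```text
[535.03771714 -34.21717556 356.6453358 ] [-3.14135332e+00  8.70863297e-04  1.69745469e-01] [ 0.03314499 -0.23398528  0.55360072] 9.1333
```

View pics/s3.png

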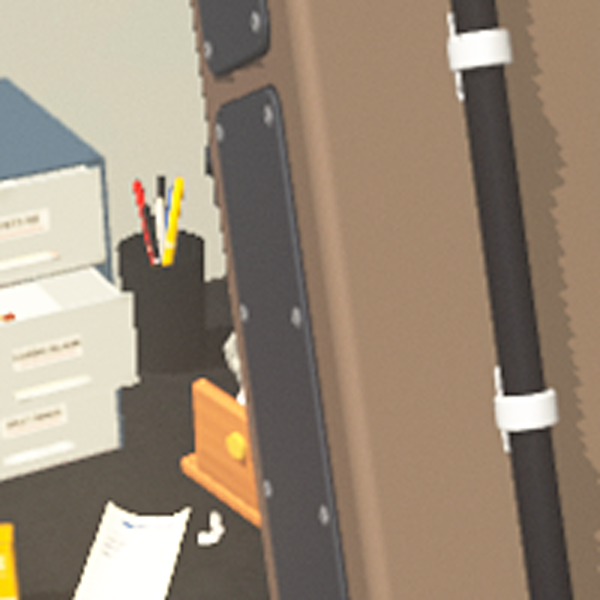

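The arm hides the jar in that view. No contact force shows, so I'll lower another 36 mm and release.

Call:
{"method": "move_arm", "body": {
  "commands": [
    [[0, 0, -0.5], 0, -1],
    [[0, 0, -0.5], 0, -1],
    [[0, 0, -0.2], 0, -1],
    [[0, 0, 0], 0, -1],
    [[0, 0, 0], 0, 0.1],
    [[0, 0, 0], 0, 0.1],
    [[0, 0, 0], 0, 0.15],
    [[0, 0, 0], 0, 0.15],
    [[0, 0, 0], 0, 0.15]
  ]
}}

```text
t: 9.93
eef_pos: [534.7, -34.3, 321.0]
tcp_rot: [3.141, -0.0, 0.17]
ft_force: [0.0, -0.2, -0.1]
opening: 0.572
grip_force: 0.0
```

Call:
{"method": "move_arm", "body": {
  "commands": [
    [[0, 0, 0.5], 0, 0.15],
    [[0, 0, 1], 0, 0.15],
    [[0, 0, 1], 0, 0.15],
    [[0, 0, 1], 0, 0.15],
    [[0, 0, 1], 0, 0.15],
    [[-0.6, 0, 1], 0, 0.15],
    [[-0.8, 0, 1], 0, 0.15],
    [[-0.9, 0, 0], 0, 0.15],
    [[-0.9, 0, 0], 0, 0.15],
    [[0, 0, 0], 0, 0.15]
  ]
}}

```text
t: 10.77
eef_pos: [435.1, -33.9, 516.6]
tcp_rot: [3.141, -0.0, 0.17]
ft_force: [-0.2, -1.2, -0.0]
opening: 0.571
grip_force: 0.0
```

```bash
cat > g.py <<'E'
from h import *
import sys
np.set_printoptions(precision=2,suppress=True)
s=env.state();print(s['t'],s['eef_pos'],s['tcp_rot'],s['ft_force'])
p=read_camera('wrist')
for n in ('green_carton_center','cap_grip'): print(n,[(np.array(d['at']),round(d['confidence'],2)) for d in search_frame(n,p)[:4]])
print('inside',proj(p,(573.6,-28.2,77.8),True),'mouth',proj(p,(545.5,-33,127),True))
cv2.imwrite('pics/'+sys.argv[1],cv2.resize(p['image'][:240,200:480,::-1],None,fx=2,fy=2,interpolation=cv2.INTER_CUBIC))
E
python3 g.py w4.png
```

```text
10.7667 [435.11 -33.86 516.6 ] [ 3.14 -0.    0.17] [-0.2  -1.18 -0.03]
green_carton_center [(array([332.8, 104.9]), 0.96), (array([65., 96.]), 0.92), (array([97.5, 36.9]), 0.73)]
cap_grip [(array([338.5,  14. ]), 0.95)]
inside [331.37  80.38] mouth [333.41 100.65]
```

View pics/w4.png

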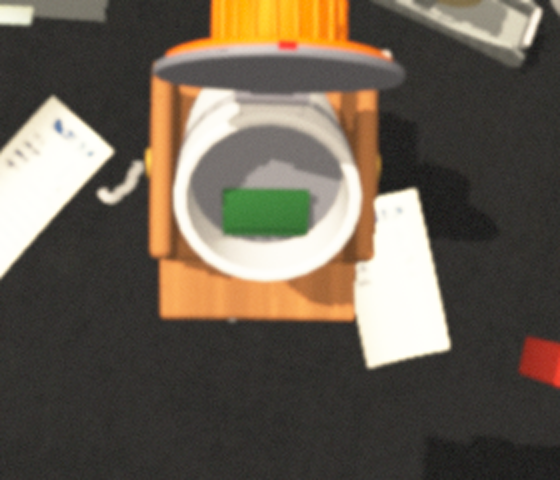

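The carton stands in the jar, with its top at crop (267,212). Next I'll go behind the crown with the gripper shut.

Call:
{"method": "move_arm", "body": {
  "commands": [
    [[0.86, 0.07, 0], 0, -1],
    [[0.87, 0.07, 0], 0, -1],
    [[0.87, 0.07, 0], 0, -1],
    [[0.87, 0.07, 0], 0, -1],
    [[0.87, 0.07, 0], 0, -1],
    [[0.87, 0.07, 0], 0, -1],
    [[0.87, 0.08, 0], 0, -1],
    [[0.87, 0.08, 0], 0, -1],
    [[0, 0, 0], 0, -1],
    [[0, 0, -0.9], 0, -1],
    [[0, 0, -0.9], 0, -1],
    [[0, 0, -0.9], 0, -1],
    [[0, 0, -0.85], 0, -1],
    [[0, 0, 0], 0, -1],
    [[0, 0, 0], 0, -1]
  ]
}}

```text
t: 12.17
eef_pos: [647.8, -16.9, 408.3]
tcp_rot: [-3.141, 0.003, 0.17]
ft_force: [1.2, 0.1, 0.4]
opening: 0.005
grip_force: 0.0
```

Run:
```python
from h import *
s=env.state();print(s['eef_pos'],s['tcp_rot'],s['ft_force'],s['opening'],s['joints'])
```

```text
[647.84673023 -16.88831534 408.25249472] [-3.14089669e+00  2.61374205e-03  1.69684590e-01] [1.16889331 0.13686528 0.44615298] 0.0053005841693389115 [-1.27912775e-01  5.21453477e-01  1.49341542e+00 -1.11750732e-04
  1.12942668e+00  1.27324775e+00]
```

Call:
{"method": "move_arm", "body": {
  "commands": [
    [[-0.25, -0.04, 0], 0, -1],
    [[-0.25, -0.04, 0], 0, -1],
    [[-0.3, -0.05, 0.07], 0, -1],
    [[-0.3, -0.05, 0.07], 0, -1],
    [[-0.32, -0.05, 0.06], 0, -1],
    [[0, 0, 0], 0, -1]
  ]
}}

```text
t: 12.67
eef_pos: [602.9, -24.0, 416.6]
tcp_rot: [3.141, -0.001, 0.169]
ft_force: [0.3, 0.4, 0.6]
opening: 0.007
grip_force: 0.0
```

Run:
```python
from h import *
s=env.state();print(s['eef_pos'],s['tcp_rot'],s['ft_force'])
p=read_camera('top');print(search_frame('cap_grip',p)[:2])
cv2.imwrite('pics/t5.png',cv2.resize(p['image'][150:300,290:450,::-1],None,fx=4,fy=4))
```

```text
[602.86644378 -23.99733509 416.57559455] [ 3.14111881e+00 -5.83329099e-04  1.69378133e-01] [0.32548175 0.35015037 0.56105738]
[]
```

Call:
{"method": "move_arm", "body": {
  "commands": [
    [[-0.3, -0.05, -0.05], 0, -1],
    [[-0.3, -0.05, -0.05], 0, -1],
    [[-0.35, -0.06, -0.1], 0, -1],
    [[-0.27, -0.05, -0.14], 0, -1],
    [[-0.27, -0.05, -0.14], 0, -1],
    [[-0.28, -0.04, -0.14], 0, -1],
    [[-0.22, -0.04, -0.21], 0, -1],
    [[-0.22, -0.04, -0.21], 0, -1],
    [[-0.22, -0.03, -0.21], 0, -1]
  ]
}}

```text
t: 13.52
eef_pos: [531.2, -36.2, 377.0]
tcp_rot: [3.142, 0.0, 0.17]
ft_force: [0.4, 0.2, 0.9]
opening: 0.003
grip_force: 0.4
```

Call:
{"method": "move_arm", "body": {
  "commands": [
    [[-0.14, -0.03, -0.19], 0, -1],
    [[-0.14, -0.02, -0.19], 0, -1],
    [[-0.15, -0.02, -0.19], 0, -1],
    [[-0.05, -0.01, -0.2], 0, -1],
    [[-0.05, -0.01, -0.2], 0, -1],
    [[-0.05, -0.01, -0.2], 0, -1]
  ]
}}

```text
t: 14.02
eef_pos: [515.1, -39.2, 345.3]
tcp_rot: [3.14, -0.006, 0.17]
ft_force: [-13.9, 4.8, 82.2]
opening: 0.005
grip_force: 38.3
```

Run:
```python
from h import *
s=env.state();print(s['eef_pos'],s['tcp_rot'],s['ft_force'],s['moment'])
```

```text
[515.14217114 -39.15461601 345.25598169] [ 3.13962231 -0.00560722  0.16957506] [-13.94455971   4.7898727   82.21815678] [1.05498827 1.88130362 0.09146783]
```

Call:
{"method": "move_arm", "body": {
  "commands": [
    [[0, 0, 0.3], 0, -1],
    [[0, 0, 0.8], 0, -1],
    [[0, 0, 1], 0, -1],
    [[-0.4, 0, 1], 0, -1],
    [[-0.8, 0, 1], 0, -1],
    [[-0.8, 0, 1], 0, -1],
    [[-0.6, 0, 0.6], 0, 0.6],
    [[0, 0, 0], 0, 0.6],
    [[0, 0, 0], 0, 0.6]
  ]
}}

```text
t: 14.77
eef_pos: [436.1, -39.0, 514.1]
tcp_rot: [3.141, -0.002, 0.169]
ft_force: [0.2, 0.2, -0.5]
opening: 0.158
grip_force: 0.0
```

```bash
cat >> g.py <<'E'
m=np.array([545.5,-33,127.]); yaw=.17; c,s=np.cos(yaw),np.sin(yaw)
J=np.array([[c*.866,-s,-.5*c],[s*.866,c,-.5*s],[.5,0,.866]])
for ph in (0,.05,.1,.2):
    q=m+J@np.array([54-54*np.cos(ph)+36*np.sin(ph),0,54*np.sin(ph)+36*np.cos(ph)]); print(ph,'crown top',q,proj(p,q,True))
print('grip',m+J@np.array([0,0,22]))
E
python3 g.py w6.png
```

```text
14.7667 [436.05 -39.04 514.08] [ 3.14 -0.    0.17] [ 0.23  0.18 -0.51]
green_carton_center [(array([59.9, 95.5]), 0.9), (array([92. , 36.4]), 0.71)]
cap_grip [(array([326.6, 104.2]), 0.84)]
inside [326.4   80.83] mouth [327.82 101.18]
0 crown top [527.76 -36.05 158.18] [328.94 117.26]
0.05 crown top [528.04 -36.   161.41] [329.06 116.71]
0.1 crown top [528.49 -35.92 164.62] [329.19 115.97]
0.2 crown top [529.85 -35.69 170.96] [329.45 113.9 ]
grip [534.66 -34.86 146.05]
```

View pics/w6.png

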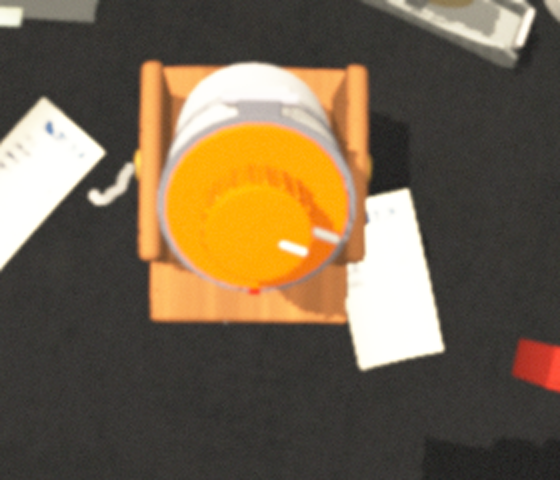

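The cap is down: crown top at crop (257,233), red mark at (255,291), white rib to the right at (325,236). That leaves roughly 1.2 rad clockwise, so I'll grip with the yaw pre-turned +0.4 rad.

Call:
{"method": "move_arm", "body": {
  "commands": [
    [[0.63, 0.02, 0], 1, 0.6],
    [[0.63, 0.02, 0], 1, 0.6],
    [[0.63, 0.02, 0], 1, 0.6],
    [[0.63, 0.02, 0], 1, 0.6],
    [[0.63, 0.02, 0], 1, 0.6],
    [[0, 0, -0.9], 0, 0.6],
    [[0, 0, -1], 0, 0.6],
    [[0, 0, -1], 0, 0.6],
    [[0, 0, -1], 0, 0.6],
    [[0, 0, -0.8], 0, 0.6],
    [[0, 0, -0.6], 0, 0.6],
    [[0, 0, -0.4], 0, 0.6],
    [[0, 0, -0.2], 0, 0.6],
    [[0, 0, 0], 0, 0.6]
  ]
}}

```text
t: 16.08
eef_pos: [531.1, -36.3, 334.8]
tcp_rot: [-3.14, 0.003, 0.57]
ft_force: [-5.4, -2.3, 5.8]
opening: 0.802
grip_force: 3.9
```

Call:
{"method": "move_arm", "body": {
  "commands": [
    [[0, 0, -0.07], 0, -1],
    [[0, 0, 0], 0, -1],
    [[0, 0, 0], 0, -1],
    [[0, 0, 0], 0, -1],
    [[0, 0, 0], 0, -1],
    [[0, 0, 0], 0, -1]
  ]
}}

```text
t: 16.58
eef_pos: [531.1, -35.9, 333.9]
tcp_rot: [-3.14, 0.001, 0.569]
ft_force: [-1.7, 1.9, 4.3]
opening: 0.543
grip_force: 29.4
```

Call:
{"method": "move_arm", "body": {
  "commands": [
    [[0, 0, 0], 0, -1],
    [[0, 0, 0], -0.5, -1],
    [[0, 0, 0], -0.6, -1],
    [[0, 0, 0], -0.6, -1],
    [[0, 0, 0], -0.6, -1],
    [[0, 0, 0], -0.6, -1],
    [[0, 0, 0], -0.6, -1],
    [[0, 0, 0], -0.6, -1],
    [[0, 0, 0], -0.6, -1],
    [[0, 0, 0], -0.6, -1],
    [[0, 0, 0], -0.6, -1],
    [[0, 0, 0], -0.6, -1],
    [[0, 0, 0], -0.6, -1],
    [[0, 0, 0], -0.6, -1],
    [[0, 0, 0], -0.6, -1],
    [[0, 0, 0], -0.6, -1],
    [[0, 0, 0], -0.6, -1],
    [[0, 0, 0], -0.5, -1],
    [[0, 0, 0], 0, -1]
  ]
}}

```text
t: 18.17
eef_pos: [530.0, -34.2, 334.7]
tcp_rot: [-3.139, 0.005, -0.232]
ft_force: [-11.0, 15.0, 18.1]
opening: 0.534
grip_force: 32.7
```

Call:
{"method": "move_arm", "body": {
  "commands": [
    [[0, 0, 0], 0, 0.6],
    [[0, 0, 0], 0, 0.6],
    [[0, 0, 0], 0, 0.6],
    [[0, 0, 0.3], 0, 0.6],
    [[0, 0, 0], 0.9, 0.6],
    [[0, 0, 0], 0.9, 0.6],
    [[0, 0, 0], 0.9, 0.6],
    [[0, 0, 0], 0.9, 0.6],
    [[0, 0, 0], 0.9, 0.6],
    [[0, 0, 0], 0.9, 0.6],
    [[0, 0, 0], 0.9, 0.6],
    [[0, 0, 0], 0.9, 0.6],
    [[0, 0, 0], 0.9, 0.6],
    [[0, 0, 0], 0.9, 0.6],
    [[0, 0, 0], 0.9, 0.6],
    [[0, 0, -0.28], 0, 0.6],
    [[0, 0, 0], 0, 0.6]
  ]
}}

```text
t: 19.58
eef_pos: [531.3, -36.5, 335.1]
tcp_rot: [3.14, -0.001, 0.559]
ft_force: [-1.2, -2.2, 10.1]
opening: 0.799
grip_force: 4.8
```

Call:
{"method": "move_arm", "body": {
  "commands": [
    [[0, 0, 0], 0, -1],
    [[0, 0, 0], 0, -1],
    [[0, 0, 0], 0, -1],
    [[0, 0, 0], 0, -1],
    [[0, 0, 0], 0, -1],
    [[0, 0, 0], 0, -1],
    [[0, 0, 0], -0.6, -1],
    [[0, 0, 0], -0.6, -1],
    [[0, 0, 0], -0.6, -1],
    [[0, 0, 0], -0.6, -1],
    [[0, 0, 0], -0.6, -1],
    [[0, 0, 0], -0.6, -1],
    [[0, 0, 0], -0.6, -1],
    [[0, 0, 0], -0.6, -1],
    [[0, 0, 0], -0.6, -1],
    [[0, 0, 0], -0.6, -1],
    [[0, 0, 0], 0, -1]
  ]
}}

```text
t: 21.0
eef_pos: [530.4, -34.9, 334.8]
tcp_rot: [-3.139, 0.002, 0.079]
ft_force: [-3.1, 9.2, 1.5]
opening: 0.52
grip_force: 30.2
```

Run:
```python
from h import *
s=env.state();print(s['eef_pos'],s['tcp_rot'],s['ft_force'],s['moment'])
```

```text
[530.37726923 -34.90563219 334.77610893] [-3.13883467e+00  2.41731199e-03  7.87858211e-02] [-3.09887911  9.17406033  1.52227898] [2.86716985 0.65692882 0.48428436]
```

Call:
{"method": "move_arm", "body": {
  "commands": [
    [[0, 0, 0], -0.5, -1],
    [[0, 0, 0], -0.5, -1],
    [[0, 0, 0], -0.5, -1],
    [[0, 0, 0], -0.5, -1],
    [[0, 0, 0], -0.5, -1],
    [[0, 0, 0], -0.5, -1],
    [[0, 0, 0], 0, -1],
    [[0, 0, 0], 0, 0.6],
    [[0, 0, 0], 0, 0.6],
    [[0, 0, 0], 0, 0.6],
    [[0, 0, 0], 0, 0.6],
    [[0, 0, 0.5], 0, 0.6],
    [[0, 0, 1], 0, 0.6],
    [[0, 0, 1], 0, 0.6],
    [[0, 0, 1], 0.8, 0.6],
    [[-0.6, 0, 1], 0.8, 0.6],
    [[-0.9, 0, 1], 0.8, 0.6],
    [[-0.9, 0, 0.5], 0.8, 0.6],
    [[-0.8, 0, 0], 0.8, 0.6],
    [[0, 0, 0], 0, 0.6]
  ]
}}

```text
t: 22.67
eef_pos: [431.6, -35.8, 516.4]
tcp_rot: [3.14, -0.002, 0.165]
ft_force: [0.2, 0.1, -0.5]
opening: 0.799
grip_force: 0.0
```

```bash
python3 g.py w7.png
```

```text
22.6667 [431.64 -35.83 516.39] [ 3.14 -0.    0.17] [ 0.17  0.12 -0.55]
green_carton_center [(array([58.9, 95.6]), 0.89), (array([96.9, 35.5]), 0.82), (array([329. ,  89.3]), 0.32)]
cap_grip [(array([328.5, 101.6]), 0.68)]
inside [329.28  77.58] mouth [331.21  97.35]
0 crown top [527.76 -36.05 158.18] [332.72 112.97]
0.05 crown top [528.04 -36.   161.41] [332.88 112.38]
0.1 crown top [528.49 -35.92 164.62] [333.04 111.61]
0.2 crown top [529.85 -35.69 170.96] [333.36 109.48]
grip [534.66 -34.86 146.05]
```

View pics/w7.png

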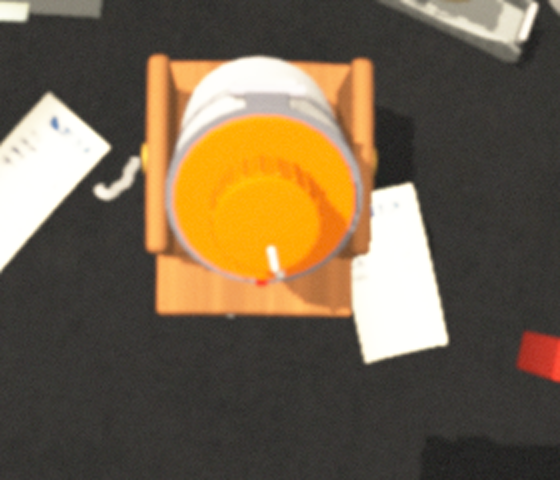

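The rib, at crop (275,262)–(280,273), is about 0.2 rad short of the mark at (262,282). I'll do one more stroke.

Call:
{"method": "move_arm", "body": {
  "commands": [
    [[0.66, 0, 0], 0.7, 0.6],
    [[0.66, 0, 0], 0.7, 0.6],
    [[0.66, 0, 0], 0.7, 0.6],
    [[0.66, 0, 0], 0.7, 0.6],
    [[0.66, 0, 0], 0.7, 0.6],
    [[0, 0, -0.9], 0, 0.6],
    [[0, 0, -1], 0, 0.6],
    [[0, 0, -1], 0, 0.6],
    [[0, 0, -1], 0, 0.6],
    [[0, 0, -0.8], 0, 0.6],
    [[0, 0, -0.6], 0, 0.6],
    [[0, 0, -0.5], 0, 0.6],
    [[0, 0, -0.25], 0, 0.6],
    [[0, 0, 0], 0, -1],
    [[0, 0, 0], 0, -1],
    [[0, 0, 0], 0, -1],
    [[0, 0, 0], 0, -1],
    [[0, 0, 0], 0, -1],
    [[0, 0, 0], 0, -1],
    [[0, 0, 0], 0, -1]
  ]
}}

```text
t: 24.48
eef_pos: [533.9, -35.1, 333.2]
tcp_rot: [-3.138, 0.002, 0.44]
ft_force: [-6.9, 11.3, 10.5]
opening: 0.538
grip_force: 30.1
```

Call:
{"method": "move_arm", "body": {
  "commands": [
    [[0, 0, 0], -0.5, -1],
    [[0, 0, 0], -0.5, -1],
    [[0, 0, 0], -0.5, -1],
    [[0, 0, 0], -0.5, -1],
    [[0, 0, 0], -0.5, -1],
    [[0, 0, 0], -0.5, -1],
    [[0, 0, 0], -0.5, -1],
    [[0, 0, 0], -0.5, -1],
    [[0, 0, 0], -0.5, -1],
    [[0, 0, 0], -0.5, -1],
    [[0, 0, 0], -0.5, -1],
    [[0, 0, 0], -0.5, -1],
    [[0, 0, 0], 0, -1]
  ]
}}

```text
t: 25.57
eef_pos: [533.6, -34.7, 332.8]
tcp_rot: [-3.139, 0.006, -0.04]
ft_force: [-9.0, 12.1, 7.9]
opening: 0.525
grip_force: 30.2
```

Run:
```python
from h import *
s=env.state();print(s['eef_pos'],s['tcp_rot'],s['ft_force'],s['moment'],s['opening'])
```

```text
[533.55493385 -34.69269184 332.7979923 ] [-3.1392113   0.0059629  -0.03958013] [-8.95256152 12.05455775  7.92681095] [2.71030609 1.76781594 0.97188055] 0.5247602658015409
```

Moment z is now 0.97 N m, which suggests the cap is at its stop. I'll release it, back off and check.

Call:
{"method": "move_arm", "body": {
  "commands": [
    [[0, 0, 0], -0.6, -1],
    [[0, 0, 0], -0.6, -1],
    [[0, 0, 0], 0, -1],
    [[0, 0, 0], 0, 0.6],
    [[0, 0, 0], 0, 0.6],
    [[0, 0, 0], 0, 0.6],
    [[0, 0, 0], 0, 0.6],
    [[0, 0, 0.5], 0, 0.6],
    [[0, 0, 1], 0, 0.6],
    [[0, 0, 1], 0, 0.6],
    [[0, 0, 1], 0.8, 0.6],
    [[-0.6, 0, 1], 0.8, 0.6],
    [[-0.9, 0, 1], 0.8, 0.6],
    [[-0.9, 0, 0.5], 0.8, 0.6],
    [[-0.9, 0, 0], 0.6, 0.6],
    [[0, 0, 0], 0, 0.6]
  ]
}}

```text
t: 26.9
eef_pos: [432.3, -35.8, 514.6]
tcp_rot: [3.141, -0.001, 0.172]
ft_force: [0.4, -0.5, 0.6]
opening: 0.797
grip_force: 0.0
```

```bash
python3 g.py w8.png
```

```text
26.9 [432.26 -35.77 514.59] [ 3.14 -0.    0.17] [ 0.35 -0.51  0.6 ]
green_carton_center [(array([57.7, 92.8]), 0.84), (array([96.3, 33.7]), 0.69)]
cap_grip [(array([331.2,  99.2]), 0.56)]
inside [330.37  77.62] mouth [332.23  97.54]
0 crown top [527.76 -36.05 158.18] [333.69 113.29]
0.05 crown top [528.04 -36.   161.41] [333.86 112.71]
0.1 crown top [528.49 -35.92 164.62] [334.03 111.93]
0.2 crown top [529.85 -35.69 170.96] [334.38 109.8 ]
grip [534.66 -34.86 146.05]
```

View pics/w8.png

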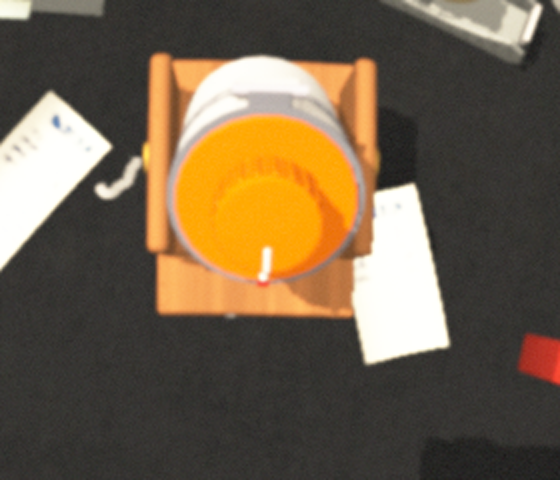

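The rib, at (266,262), now stands at the red mark, (263,282). As a precaution I'll press gently on the crown to be sure the cap is fully seated.

Call:
{"method": "move_arm", "body": {
  "commands": [
    [[0.7, -0.03, 0], 0, -1],
    [[0.7, -0.03, 0], 0, -1],
    [[0.7, -0.03, 0], 0, -1],
    [[0.66, -0.02, 0], 0, -1],
    [[0, 0, -0.9], 0, -1],
    [[0, 0, -1], 0, -1],
    [[0, 0, -1], 0, -1],
    [[0, 0, -1], 0, -1],
    [[0, 0, -0.8], 0, -1],
    [[0, 0, -0.5], 0, -1],
    [[0, 0, -0.25], 0, -1],
    [[0, 0, 0], 0, -1],
    [[0, 0, 0], 0, -1]
  ]
}}

```text
t: 28.13
eef_pos: [518.0, -39.6, 349.5]
tcp_rot: [-3.141, 0.005, 0.169]
ft_force: [-10.5, -2.9, 11.1]
opening: 0.012
grip_force: 7.2
```

Call:
{"method": "move_arm", "body": {
  "commands": [
    [[0, 0, -0.08], 0, -1],
    [[0, 0, -0.05], 0, -1],
    [[0, 0, 0], 0, -1]
  ]
}}

```text
t: 28.38
eef_pos: [517.8, -39.6, 347.9]
tcp_rot: [3.141, 0.002, 0.169]
ft_force: [-18.8, -2.7, 35.5]
opening: 0.002
grip_force: 20.5
```

Contact is stiff at the expected height, so the cap is fully down. I'll retreat and hand in.

Call:
{"method": "move_arm", "body": {
  "commands": [
    [[0, 0, 0.4], 0, -1],
    [[0, 0, 1], 0, -1],
    [[0, 0, 1], 0, -1],
    [[-0.5, 0, 1], 0, -1],
    [[-0.8, 0, 1], 0, -1],
    [[-0.8, 0, 1], 0, -1],
    [[0, 0, 0], 0, -1],
    [[0, 0, 0], 0, -1],
    [[0, 0, 0], 0, -1],
    [[0, 0, 0], 0, -1]
  ]
}}

```text
t: 29.22
eef_pos: [455.8, -39.5, 506.9]
tcp_rot: [-3.141, 0.002, 0.169]
ft_force: [0.1, -0.3, -0.2]
opening: 0.003
grip_force: 0.0
```

```bash
python3 -c "
from h import *
print(env.state()['eef_pos'],env.job_done())"
```

```text
the job is handed in; nothing more can be done
[455.76620633 -39.51649341 506.88575169] None
```

I handed the job in at about 29 s: the green carton is in the jar, the cap is down and screwed until its rib stands at the red mark, and the red and yellow cartons were never touched; no verdict came back.

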